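Clamp a batten under a quick-release hold-down clamp

ROBOT

A 6-joint arm with a two-finger parallel gripper is mounted at the origin on the work surface. World frame = base frame: x ahead of the robot, y to its left, z up, the work surface at z = 0. Lengths are in m, angles in degrees, forces in N, time in s.
With the tool pointing down it reaches from about 0.4 to 0.825 m from the base axis. Payload 7 kg.
Tool frame: the origin (TCP) lies midway between the tips of the shut fingers; the grasp point (between the pads) lies 19 mm behind it; z points along the fingers, y is the line along which they close (so a half turn about z gives the same grasp; the last joint's range is limited). The gripper opens to 88 mm and grips with 3 to 60 N. Pads are 19 mm wide; open, the fingers measure 130 mm over their backs; the gripper's body (78 mm by 193 mm) begins 47 mm behind the grasp point.
Start: joints at [-50.3, 20.546, 0.682, 0, -70.136, -16.507], TCP at [0.266, -0.62, 0.191] pointing down, gripper open.
Joint ranges: [-176.03, 176.03], [-82.01, 121.73], [-58.28, 71.71], [-173.87, 95.51], [-174.79, -0.11], [-173.66, 173.66]. Speed limits (degrees/s): [136.94, 136.94, 172.46, 180, 180, 180].

INTERFACE

Orientations are given as a 3x3 rotation matrix whose columns are the frame's x, y, z axes.
In Python, from rig import robot gives the robot as it stands. Calls block until the motion is done:
- robot.goto(position, orientation): joint-space move of the TCP to a pose.
- robot.servo_line(position, ori=None, speed=0.15): straight line of the TCP; ori=None keeps the orientation; speed is the mean speed in m/s.
- robot.movej(angles): joint-space move.
- robot.move_gripper(opening): opening from 0.0 (shut) to 1.0 (fully open); the grip force is fixed at half the most; returns when the fingers have stopped.
- robot.dwell(seconds).
- robot.ik(position, orientation): joint angles nearest the present ones, or None.
- robot.grab_frame(name): name is "scene" or "top" or "wrist"; returns (picture, depth): 480x640x3 uint8, red, green, blue; 480x640 float32, m along the optical axis (not along the pixel's ray), 0 where there is no reading.
- robot.camera_info(name): a dict with "vfov" (degrees; the focal length in pixels is half the picture's height over the tangent of half this angle, whatever the lens; pixels are square), "cx", "cy" (the principal point, pixels), "view" (4x4, takes a point from world to camera coordinates); the wrist camera has in their place "T_tool_cam" (4x4, takes a point from camera to tool coordinates, whose origin is the TCP and whose axes are the flange's). Camera axes: x right, y down, z forward; pixel columns grow to the right and rows downward; lengths in m; the calibration is good to about 2 mm. A picture is of the moment at which its call begins: read the wrist's pose just before it. camera_info takes no time and is no camera call.
A pose or a line that the arm cannot do raises robot.Unreachable and nothing moves.
- robot.job_done(): hands the job in; it is judged then, once.
Readings, each from a call of its own:
- robot.read_t(): time.
- robot.read_qpos(): joint angles.
- robot.read_qvel(): joint speeds.
- robot.read_effort(): joint torques, N m.
- robot.read_position(): TCP position.
- robot.read_tcp_rot(): TCP orientation.
- robot.read_force(): force on the tool from outside, world axes, zero at the start.
- robot.read_ft_torque(): the same for the moment, N m.
- robot.read_grip_width(): opening from 0.0 (shut) to 1.0 (fully open).
- robot.read_finger_force(): force on a finger pad.
Only numpy, scipy, OpenCV 4.12 (cv2) and the standard library are available. Lean on these libraries where they do the work, as an engineer would, in place of code of your own. Each camera call takes 0.05 s, during which the arm holds its last target. There are 200 camera calls.

TASK

Get the long pale batten ready for chiselling: lay it flat on the bench under the raised clamp arm, centred under the pad and square to the clamp, with one end pushed up against the front edge of the clamp's foot. Then press the quick-release lever, slide the arm down with it until the pad rests on the batten, let the lever go, and turn the crossbar handle clockwise until the batten is held really tight. Leave the other things on the bench alone.

Things in the scene. Friction and masses are not known exactly. Their poses are not given: they have to be found in the camera images.
- batten_mid (a point): Centre of the loose batten: a plain pale wooden strip, 210 mm long, 36 mm wide, 22 mm high, 115 g, lying flat on the bench (centre 11 mm above it). The x axis runs along its length, z up; the two ends are alike.
- clamp: Fixed steel hold-down clamp; origin on the bench under the middle of its post (22 mm square, 190 mm tall). The arm reaches out along its -x; y points to the lever side; z up. The screw axis is vertical at x = -105 mm, y = 0. The batten is in place when its centre is at x = -135 mm, y = 0 with its length along x.
- stop (a point): Middle of the straight front edge of the clamp's bolted foot, on the bench, at clamp x = -30 mm. The foot is 12 mm high and 85 mm wide (y). The batten's end goes against this edge.
- clamp_arm (a joint): How far the arm (with lever, screw, handle and pad) has slid down the post, in m: 0 top, 0.088 at most. A spring brake locks it unless the lever is pressed: it bites harder the more the arm is pushed up, backing up some 1 to 3 mm as the screw is tightened. With the lever pressed the arm does not fall by itself, but slides down with a few newtons more push on the lever.
- nose (a point): Middle of the underside of the dark steel arm's round nose, on the screw axis, 145 mm above the bench with the arm at 0. The nose is 34 mm across and 28 mm high (it ends at clamp x = -122 mm); the sleeve round the post is 46 mm square, 45 mm high.
- lever (a joint): Quick-release lever angle in rad: between -0.25 and 0.02 when let go (locked), 0.35 fully down; the brake is free from about 0.05. A spring returns it. At the tip it needs about 6 N to start and 8 N fully down, where the tip is about 25 mm lower relative to the arm.
- lever_tip (a point): Top of the lever's flat steel tongue (22 mm wide along clamp x, 6 mm thick), 15 mm inboard of its free end. The tongue sticks out sideways from the sleeve along clamp +y; this point is 89 mm from the post's middle. Press down here from above. It moves down with the arm (202 mm above the bench with the arm at 0).
- handle (a point): Middle of the crossbar handle on top of the screw: a level steel bar 10 mm thick, 78 mm long over its 14 mm ball ends, along this point's x axis; z up. It is 233 mm above the bench with arm and screw at 0, about 60 mm above the arm, and comes down with both. Under it is a hub 22 mm across, from 6 to 26 mm below the bar's centre line.
- screw (a joint): Screw angle in rad, growing as the handle turns clockwise seen from above (tightening); 0 to 10. One full turn lowers the pad 8 mm (1.27 mm per rad). Turning takes about 0.15 N m, up to 0.25 N m when tight; it stays where it is left.
- pad: Rubber-faced steel disc, 28 mm across, at the screw's lower end. Origin at the middle of its lower face: 100 mm above the bench with arm and screw at 0. Rubber and brake give as it is screwed down: from first touch on the batten, a third of a turn gives about 40 N (over 30 N is tight enough), half a turn or more is really tight; up to a full turn does no harm.
- batten: The same batten as a body; origin at the middle of its underside.
- hammer: A hammer lying on the bench, to be left alone.
- jar: A small glass jar with a steel lid, 64 mm across and 85 mm tall, to be left alone.
- offcut: A short dark wood offcut, 75 x 36 x 45 mm, to be left alone.
- wrench: A wrench lying on the bench, to be left alone.
Not all that is in view belongs to the job. Several things have the shape of the clamp; the one meant has the colours described above.

How it is judged (in metres and radians):
On the way, in this order (a step that is already met when the one before it is completed fails the run):
1. The batten lies flat on the bench in its place under the pad: end within 7 mm of the foot's front edge, centre line within 12 mm of the pad's, square within 0.12 rad (x of batten_mid in the frame of clamp above -0.142 m and y of batten_mid in the frame of clamp between -0.012 and 0.012 m and height (world z) of batten_mid below 0.0145 m and angle between the x axis of batten_mid and the x axis of clamp, either way round below 0.12 rad), for 0.2 s.
2. The quick-release lever is pressed down (over 0.1 rad) (value of joint lever above 0.1 rad), for 0.1 s.
3. The arm has been slid down so that the pad is on the batten or within 6 mm of it, and the lever has been let go (under 0.06 rad) (height (world z) of pad below 0.028 m and value of joint lever below 0.06 rad), for 0.2 s.
4. The pad presses on the batten with over 30 N (contact force between pad and batten above 30 N), for 0.2 s.
At the end, for the whole second after the job is handed in: The batten lies flat at rest on the bench, one end within 7 mm of the front edge of the clamp's foot, within 12 mm of the pad's centre line and square to the clamp within 0.12 rad; the lever is up (under 0.06 rad); the pad presses on the batten with over 30 N (all of step 1 and value of joint lever below 0.06 rad and contact force between pad and batten above 30 N and linear speed of batten below 0.01 m/s); the robot touches nothing.
It fails at once if A bystander (hammer, jar, offcut or wrench) is moved by more than 30 mm (distance of any of hammer, jar, offcut, wrench from where it was at the start of the episode above 0.03 m).
It also fails if it takes over 72 s, if anything falls off the work surface, if the arm or the gripper's body presses on something with over 40 N, if the wrist force passes 120 N, or if a joint passes its speed limit or range.

## Working session

There is one attempt and no reset: what is moved stays moved. The work goes in short steps, each a Python script; the robot and the scene stay as the last script left them, time stands still between calls to the robot, and variables do not carry over. Pictures are saved under pics/ and viewed, at most 10 in all, crops included, and the job is handed in when it is done.

```bash
mkdir -p pics; ls; python3 - <<'E'
from rig import robot
import cv2,numpy as np
for n in("scene","top"):
    im,d=robot.grab_frame(n); cv2.imwrite(f"pics/{n}0.png",im[:,:,::-1]); np.savez(f"{n}0.npz",im=im,d=d)
    print(n,{k:(np.round(v,3).tolist()) for k,v in robot.camera_info(n).items()})
print({k:np.round(v,4).tolist() for k,v in robot.camera_info("wrist").items()}, robot.read_t(), robot.read_tcp_rot())
E
```

```text
pics
scene {'vfov': 44.549, 'cx': 322.332, 'cy': 237.651, 'view': [[0.696, 0.717, 0.023, -0.375], [0.422, -0.384, -0.821, -0.066], [-0.58, 0.582, -0.57, 1.603], [0.0, 0.0, 0.0, 1.0]]}
top {'vfov': 55.525, 'cx': 315.076, 'cy': 243.786, 'view': [[0.008, -1.0, 0.018, 0.016], [-0.999, -0.008, -0.042, 0.533], [0.042, -0.017, -0.999, 1.133], [0.0, 0.0, 0.0, 1.0]]}
{'vfov': 68.3425, 'cx': 320.9857, 'cy': 241.9378, 'T_tool_cam': [[0.0004, -0.958, -0.2868, 0.0793], [1.0, 0.0004, 0.0, 0.0001], [0.0001, -0.2868, 0.958, -0.191], [0.0, 0.0, 0.0, 1.0]]} 0.1 [[-9.19227439e-01 -3.93726339e-01 -6.96338358e-04]
 [-3.93726933e-01  9.19226537e-01  1.29447506e-03]
 [ 1.30423770e-04  1.46408416e-03 -9.99998920e-01]]
```

View pics/scene0.png

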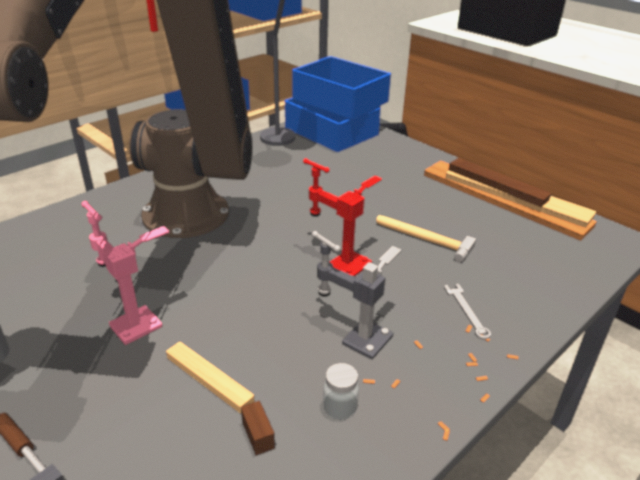

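View pics/top0.png

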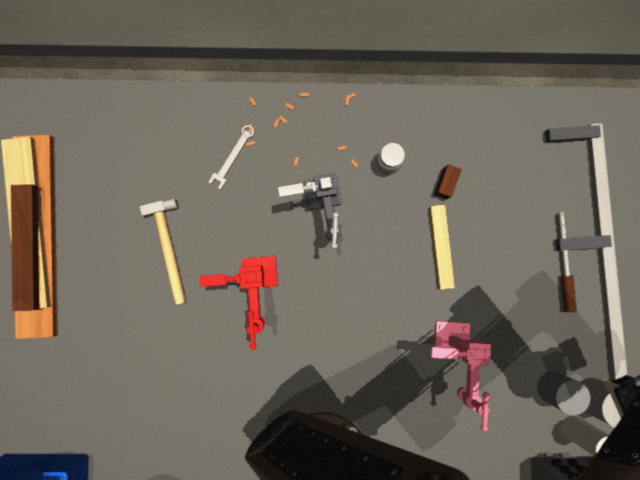

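Clamp candidates in the top view are red (255,275), pink (460,345) and dark steel/grey (325,190); I choose the grey one. Batten candidates are the loose pale strip (442,247) and the pale strips in the tray (25,230); I choose the loose one. The jar is at (391,157), the offcut at (449,181) close to the batten's far end, the wrench at (232,155) and the hammer at (165,250). The clamp arm points towards the robot (image down) and the lever points left.

```bash
cat > h.py <<'E'
import cv2,numpy as np
from rig import robot
def K(c): f=240/np.tan(np.radians(c["vfov"]/2)); return np.array([[f,0,c["cx"]],[0,f,c["cy"]],[0,0,1]])
def cam(n,p=None,R=None):
    c=robot.camera_info(n)
    if n=="wrist":
        T=np.eye(4);T[:3,:3]=R;T[:3,3]=p; T=T@np.array(c["T_tool_cam"])
    else: T=np.linalg.inv(np.array(c["view"]))
    return K(c),T
def ray(px,KT,z):
    k,T=KT; px=np.atleast_2d(px).astype(float)
    d=np.c_[px,np.ones(len(px))]@np.linalg.inv(k).T@T[:3,:3].T
    o=T[:3,3]; return o+d*((z-o[2])/d[:,2])[:,None]
def cloud(d,KT):
    k,T=KT; v,u=np.mgrid[:480,:640]
    P=np.stack([u*d,v*d,d],-1)@np.linalg.inv(k).T
    return P@T[:3,:3].T+T[:3,3]
def rot(yaw):  # tool down, tool x at world yaw (deg)
    a=np.radians(yaw);x=np.array([np.cos(a),np.sin(a),0]);z=np.array([0,0,-1.]);return np.c_[x,np.cross(z,x),z]
def wrist(name):
    p=np.array(robot.read_position());R=np.array(robot.read_tcp_rot())
    im,d=robot.grab_frame("wrist");np.savez(name+".npz",im=im,d=d,p=p,R=R);cv2.imwrite(f"pics/{name}.png",im[:,:,::-1])
    return im,d,cam("wrist",p,R)
def rect(mask,KT,z):
    cs=cv2.findContours(mask.astype(np.uint8),0,cv2.CHAIN_APPROX_NONE)[0];c=max(cs,key=cv2.contourArea)[:,0]
    W=ray(c,KT,z)[:,:2];(x,y),(w,h),a=cv2.minAreaRect((W*1000).astype(np.float32))
    if w<h: w,h,a=h,w,a+90
    return x/1e3,y/1e3,w,h,(a+90)%180-90
E
python3 - <<'E'
from h import *
s=np.load("top0.npz");im,d=s["im"],s["d"];KT=cam("top")
hsv=cv2.cvtColor(im,cv2.COLOR_RGB2HSV)
m=cv2.inRange(hsv,(12,60,120),(35,255,255));m[:, :420]=0;m[:,470:]=0;m[:195]=0;m[300:]=0
print("batten",rect(m,KT,.022))
P=cloud(d,KT);P[d==0]=np.nan
for n,(u,v) in dict(post=(325,184),lever=(283,191),nose=(328,205),h1=(335,216),h2=(337,243),jar=(391,155),off=(449,181),batten=(442,247),foot=(338,205)).items(): print(n,P[v,u].round(3),hsv[v,u])
cv2.imwrite("pics/crop.png",cv2.resize(np.ascontiguousarray(im[160:300,260:480,::-1]),None,fx=3.5,fy=3.5,interpolation=cv2.INTER_CUBIC))
E
```

```text
batten (0.52876708984375, -0.29757562255859377, 212.29722595214844, 38.75593566894531, 6.4656524658203125)
post [0.653 0.003 0.19 ] [ 19  15 241]
lever [0.64  0.093 0.173] [ 19  15 239]
nose [ 0.615 -0.006  0.142] [165   9 111]
h1 [ 0.583 -0.018  0.207] [ 18  32 202]
h2 [ 0.536 -0.036 -0.002] [ 22  26 106]
jar [ 0.742 -0.157  0.086] [ 22  19 237]
off [ 0.689 -0.307  0.048] [  9 176 110]
batten [ 0.527 -0.296  0.024] [ 27  91 243]
foot [ 0.633 -0.038 -0.003] [18 36 91]
```

View pics/crop.png

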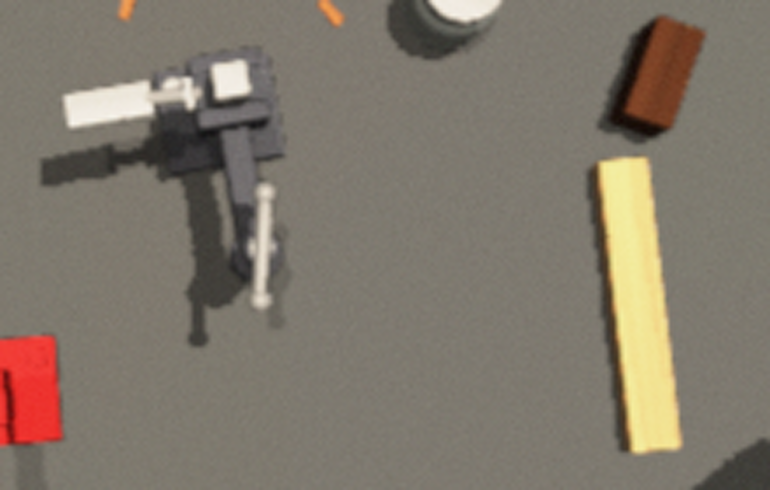

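The crop confirms the choice: a dark foot and sleeve, grey post top (230,78), lever to the left (105,105), pale handle bar (263,190–300) roughly along the arm, and the plain loose batten next to the offcut. Next I'll look at the clamp with the wrist camera.

```bash
python3 - <<'E'
from h import *
R=rot(186.5)
robot.goto([.52,-.33,.30],R); robot.goto([.43,-.03,.30],R); print(robot.read_t(),robot.read_position())
im,d,KT=wrist("w1")
E
```

```text
2.775 [ 0.43043803 -0.03052962  0.30005718]
```

View pics/w1.png

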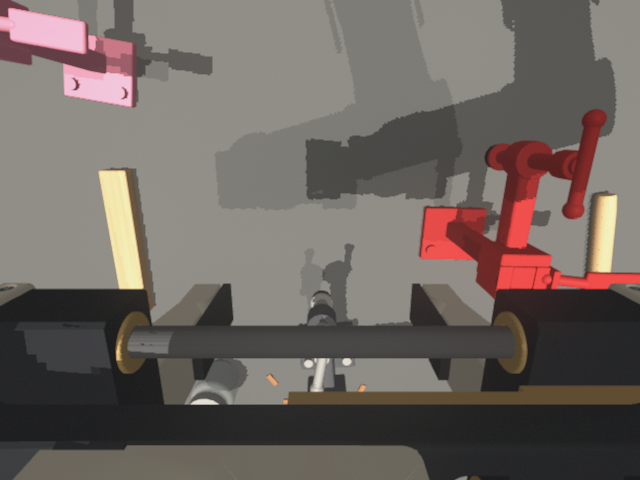

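The gripper hides the clamp from here; the red clamp is at (515,230) and the pink one at (70,60). I'll look again from further forward.

```bash
python3 - <<'E'
from h import *
R=rot(186.5)
robot.goto([.67,-.02,.40],R); print(robot.read_t(),robot.read_position())
im,d,KT=wrist("w2")
cv2.imwrite("pics/w2c.png",cv2.resize(np.ascontiguousarray(im[0:330,140:540,::-1]),None,fx=1.8,fy=1.8))
E
```

```text
3.8417 [ 0.66962932 -0.02051435  0.39951787]
```

View pics/w2c.png

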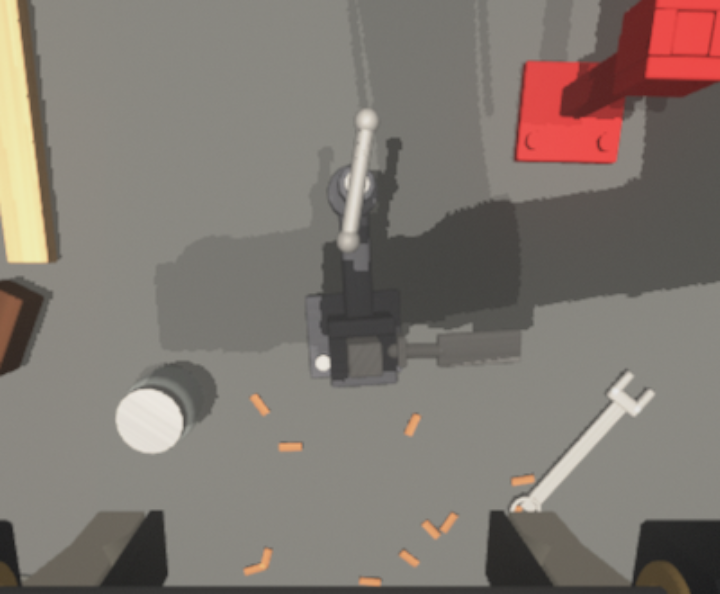

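The grey clamp in full, in crop pixels: handle balls (366,120) and (348,241), nose (352,190), post top (365,358), foot front edge (307,297)–(400,291), lever tongue (440–520,346). Now the metric fit.

```bash
python3 - <<'E'
from h import *
s=np.load("w2.npz");d=s["d"];KT=cam("wrist",s["p"],s["R"]);P=cloud(d,KT);P[d==0]=np.nan
def c2p(u,v): return (140+u/1.8, v/1.8)
def box(name,u0,v0,u1,v1,zl,zh):
    a,b=c2p(u0,v0),c2p(u1,v1);Q=P[int(a[1]):int(b[1]),int(a[0]):int(b[0])].reshape(-1,3)
    Q=Q[(Q[:,2]>zl)&(Q[:,2]<zh)]
    if len(Q)<5: print(name,len(Q));return
    (x,y),(w,h),a=cv2.minAreaRect((Q[:,:2]*1000).astype(np.float32))
    print(name,len(Q),"mean",Q.mean(0).round(4),"med z",np.median(Q[:,2]).round(4),"rect",np.round([x,y,w,h,a],1))
    return Q
box("post",320,320,400,400,.183,.2)
box("lever",436,320,530,370,.12,.22)
box("handle",335,105,385,255,.19,.25)
box("nose",320,160,385,215,.125,.16)
box("arm",340,255,375,300,.10,.2)
for n,p in dict(f1=(307,297),f2=(400,291),f3=(311,380)).items(): print(n,ray([c2p(*p)],KT,.012).round(4))
for n,p,z in (("b1",(366,120),.205),("b2",(348,241),.205),("lv1",(520,332),.172),("lv2",(521,360),.172),("lv0",(437,334),.172),("lv3",(437,363),.172)): print(n,ray([c2p(*p)],KT,z).round(4))
for p in ((345,345),(383,342),(384,374),(347,378)): print("post",ray([c2p(*p)],KT,.19).round(4))
t=np.load("top0.npz");Q=cloud(t["d"],cam("top"));q=Q[170:260,260:360].reshape(-1,3);q=q[(q[:,2]>.195)];print("top handle",q.mean(0),len(q))
E
```

```text
post 361 mean [0.6569 0.0018 0.1872] med z 0.1872 rect [657.3   2.1  22.1  22.   11.2]
lever 864 mean [0.6432 0.0763 0.1722] med z 0.1723 rect [643.6  76.5  22.   54.7  10.5]
handle 984 mean [ 0.5536 -0.0171  0.2039] med z 0.2051 rect [554.3 -17.1  75.8  21.2   4.6]
nose 217 mean [ 0.5575 -0.0203  0.1411] med z 0.1412 rect [553.3 -16.7  29.9  32.3   6.3]
arm 412 mean [ 0.6084 -0.0074  0.1389] med z 0.1392 rect [608.6  -7.1  30.4  20.1  10.4]
f1 [[ 0.6366 -0.0416  0.012 ]]
f2 [[0.6221 0.04   0.012 ]]
f3 [[ 0.711 -0.03   0.012]]
b1 [[ 0.5228 -0.0153  0.205 ]]
b2 [[ 0.5871 -0.0173  0.205 ]]
lv1 [[0.6306 0.1026 0.172 ]]
lv2 [[0.6487 0.1069 0.172 ]]
lv0 [[0.638  0.0488 0.172 ]]
lv3 [[0.657  0.0519 0.172 ]]
post [[ 0.6494 -0.011   0.19  ]]
post [[0.6448 0.0125 0.19  ]]
post [[0.665 0.016 0.19 ]]
post [[ 0.6702 -0.0072  0.19  ]]
top handle [ 0.54526748 -0.00973571  0.33067777] 243
```

Clamp origin ≈ (0.657, 0.002), yaw ≈ 10.5°, arm already about 27 mm down, so the pad is at about 73 mm. Now I fetch the batten, gripping it near its robot-side end.

```bash
cat >> h.py <<'E'
O=np.array([.6573,.0020]);YAW=10.5
def C(x,y,z): # clamp -> world
    a=np.radians(YAW);return np.array([O[0]+x*np.cos(a)-y*np.sin(a),O[1]+x*np.sin(a)+y*np.cos(a),z])
def F(): return np.array(robot.read_force())
E
python3 - <<'E'
from h import *
a=np.radians(6.47);g=np.array([.5288,-.2976])-.065*np.array([np.cos(a),np.sin(a)])
R=rot(186.47)
robot.goto([.56,-.25,.32],R);robot.goto([*g,.2],R);print(F().round(1))
robot.servo_line([*g,.05],speed=.15);robot.servo_line([*g,.004],speed=.05);print(F().round(1))
robot.move_gripper(0.);print(robot.read_grip_width(),robot.read_finger_force(),robot.read_t())
robot.servo_line([*g,.026],speed=.06);print(F().round(1),robot.read_t())
wrist("w3");im,_=robot.grab_frame("top");cv2.imwrite("pics/t3.png",im[120:330,240:520,::-1])
np.save("t3.npy",im)
E
```

```text
[-0.7 -0.4  1. ]
[ 0.4  1.1 -1. ]
0.005086091063679514 0.0 9.2667
[ 0.2  0.2 -0.1] 9.7833
```

View pics/t3.png

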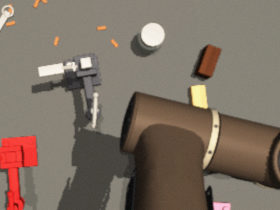

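The grip closed empty; the picture shows the batten's far end still at about (199,97) in the crop. I'll check its position from the wrist frames already taken.

```bash
python3 - <<'E'
from h import *
for n in("w1","w2","w3"):
    s=np.load(n+".npz");KT=cam("wrist",s["p"],s["R"]);hsv=cv2.cvtColor(s["im"],cv2.COLOR_RGB2HSV)
    m=cv2.inRange(hsv,(14,60,120),(35,255,255));m[:,300:]=0 if n!="w3" else m[:,300:]
    print(n,s["p"].round(3),np.round(rect(m,KT,.022),3))
    if n!="w3":
        cs=max(cv2.findContours(m,0,1)[0],key=cv2.contourArea)[:,0];print(ray(cs[[cs[:,1].argmin(),cs[:,1].argmax()]],KT,.022).round(3))
E
```

```text
w1 [ 0.43  -0.031  0.3  ] [  0.508  -0.298 167.384  36.907   6.494]
[[ 0.427 -0.323  0.022]
 [ 0.593 -0.306  0.022]]
w2 [ 0.67  -0.021  0.4  ] [  0.537  -0.295 196.471  36.756   6.471]
[[ 0.441 -0.323  0.022]
 [ 0.636 -0.298  0.022]]
w3 [ 0.464 -0.305  0.027] [ 0.46  -0.305 76.012 35.2    6.492]
```

View pics/w3.png

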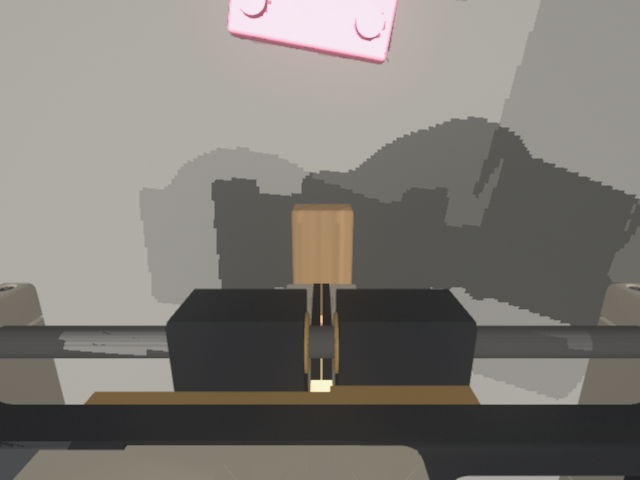

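The batten (292–352, 205–285) is exactly under the shut fingers and hasn't moved. I'll retry, checking the height reached before closing.

```bash
python3 - <<'E'
from h import *
p=np.array(robot.read_position());print(p.round(4))
robot.servo_line([p[0],p[1],.06],speed=.1)
robot.move_gripper(1.);print("open",robot.read_grip_width())
robot.servo_line([p[0],p[1],.004],speed=.06);print(np.round(robot.read_position(),4),F().round(1),robot.read_grip_width())
robot.dwell(.2);print(np.round(robot.read_position(),4),F().round(1))
robot.move_gripper(.55);print(robot.read_grip_width(),robot.read_finger_force(),np.round(robot.read_position(),4),F().round(1))
robot.move_gripper(.3);print(robot.read_grip_width(),robot.read_finger_force(),np.round(robot.read_position(),4),F().round(1))
print(robot.read_t());wrist("w4")
E
```

```text
[ 0.464  -0.3048  0.0259]
open 1.0006421577243207
[ 0.4643 -0.3049  0.0043] [ 1.  -0.5  0.7] 0.9977783287706102
[ 0.4643 -0.3049  0.0044] [-0.5  1.3 -0. ]
0.5523278271736132 0.0 [ 0.464  -0.3048  0.004 ] [-1.   0.9 -0.1]
0.2990798640939418 0.0 [ 0.464  -0.3049  0.004 ] [-0.4  0.8  1. ]
14.5667
```

View pics/w4.png

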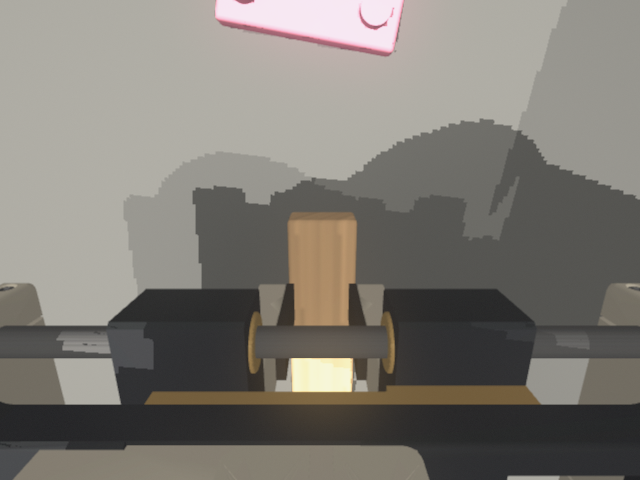

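```bash
python3 - <<'E'
from h import *
s=np.load("w4.npz");d=s["d"];T=np.array(robot.camera_info("wrist")["T_tool_cam"]);k,_=cam("top");k=K(robot.camera_info("wrist"))
P=cloud(d,(k,T)) # tool coords
for v in (215,240,275,290,300,310,370,385):
    print(v,[(u,*(P[v,u]*1000).round(0).astype(int)) for u in (200,265,283,289,296,322,347,353,361,375)])
print(robot.read_qpos(), robot.read_effort())
E
```

```text
215 [(200, np.int64(36), np.int64(-69), np.int64(7)), (265, np.int64(36), np.int64(-32), np.int64(6)), (283, np.int64(36), np.int64(-22), np.int64(7)), (289, np.int64(36), np.int64(-19), np.int64(7)), (296, np.int64(39), np.int64(-14), np.int64(-6)), (322, np.int64(39), np.int64(0), np.int64(-6)), (347, np.int64(39), np.int64(14), np.int64(-5)), (353, np.int64(38), np.int64(17), np.int64(-3)), (361, np.int64(36), np.int64(23), np.int64(7)), (375, np.int64(36), np.int64(31), np.int64(7))]
240 [(200, np.int64(21), np.int64(-71), np.int64(6)), (265, np.int64(21), np.int64(-33), np.int64(6)), (283, np.int64(22), np.int64(-22), np.int64(5)), (289, np.int64(27), np.int64(-17), np.int64(-15)), (296, np.int64(28), np.int64(-13), np.int64(-16)), (322, np.int64(28), np.int64(0), np.int64(-15)), (347, np.int64(28), np.int64(13), np.int64(-16)), (353, np.int64(28), np.int64(16), np.int64(-15)), (361, np.int64(21), np.int64(23), np.int64(7)), (375, np.int64(21), np.int64(31), np.int64(7))]
275 [(200, np.int64(-1), np.int64(-73), np.int64(8)), (265, np.int64(-1), np.int64(-34), np.int64(7)), (283,
[... 2432 characters left out ...]
200, np.int64(24), np.int64(-28), np.int64(-122)), (265, np.int64(7), np.int64(-17), np.int64(-100)), (283, np.int64(-79), np.int64(-26), np.int64(7)), (289, np.int64(-79), np.int64(-22), np.int64(7)), (296, np.int64(-61), np.int64(-15), np.int64(-15)), (322, np.int64(-61), np.int64(0), np.int64(-15)), (347, np.int64(-62), np.int64(15), np.int64(-15)), (353, np.int64(-79), np.int64(21), np.int64(7)), (361, np.int64(-79), np.int64(26), np.int64(7)), (375, np.int64(6), np.int64(16), np.int64(-100))]
[-1.30920659e+01  2.05500549e+01 -2.75131475e+01 -6.64859899e-04
 -4.19348166e+01 -7.04400786e+01] [ 5.91673470e-04 -4.96760523e+01  2.07663667e+01  4.95840892e+00
 -6.25317078e-02  8.14264308e-05]
```

The depth shows the finger ends at about z = −40 mm in tool coordinates. So the real tips sit about 40 mm behind the reported TCP, and the gripper closed above the batten. I'll confirm that by touching the bench gently.

```bash
python3 - <<'E'
from h import *
p=np.array(robot.read_position())
robot.move_gripper(.7)
robot.servo_line([p[0],p[1],-.022],speed=.06); f0=F();print(f0.round(1))
z=-.022
while z>-.046:
    z-=.0015; robot.servo_line([p[0],p[1],z],speed=.03)
    f=np.mean([F() for _ in range(5)],0)
    if f[2]>4: break
print(z,np.round(robot.read_position(),4),f.round(1),robot.read_t())
E
```

```text
[0.3 0.2 0.3]
-0.03550000000000001 [ 0.4643 -0.3049 -0.0349] [-1.3  0.7  6.7] 18.2417
```

Contact came at TCP z ≈ −0.0345, so the tips are really 34.5 mm behind the reported TCP. I'll correct for that, then grip, carry and place.

```bash
cat >> h.py <<'E'
L=.0345  # true tips lie L behind the reported TCP (touch-tested): tip z = TCP z + L
def tz(z): return z-L
E
python3 - <<'E'
from h import *
p=np.array(robot.read_position())
robot.servo_line([p[0],p[1],tz(.003)],speed=.05)
robot.move_gripper(0.);w=robot.read_grip_width();print(w,robot.read_finger_force(),robot.read_t())
if w<.3: raise SystemExit
robot.servo_line([p[0],p[1],tz(.025)],speed=.08)
R=rot(180+YAW)
robot.servo_line(C(-.225,0,tz(.025)),R,speed=.15);print(robot.read_t(),F().round(1))
robot.servo_line(C(-.225,0,tz(.004)),speed=.05);f0=np.mean([F() for _ in range(5)],0);print(f0.round(1))
robot.servo_line(C(-.205,0,tz(.004)),speed=.05)
ux=C(1,0,0)-C(0,0,0);x=-.205
while x<-.192:
    f=np.mean([F() for _ in range(5)],0)@ux
    if f<f0@ux-7: break
    x+=.002;robot.servo_line(C(x,0,tz(.004)),speed=.03)
print(x,f,f0@ux,F().round(1),robot.read_grip_width(),robot.read_t())
wrist("w5");im,d=robot.grab_frame("scene");cv2.imwrite("pics/s5.png",cv2.resize(np.ascontiguousarray(im[180:400,220:500,::-1]),None,fx=2.5,fy=2.5))
E
```

```text
0.4091375978328907 29.998107254505157 19.0333
21.3917 [-0.8 -0.2 -0.5]
[ 0.   0.6 -1.4]
-0.19699999999999998 -9.013463681426899 0.11004394362720804 [-9.2  0.   1.9] 0.40587032451489435 23.5083
```

View pics/s5.png

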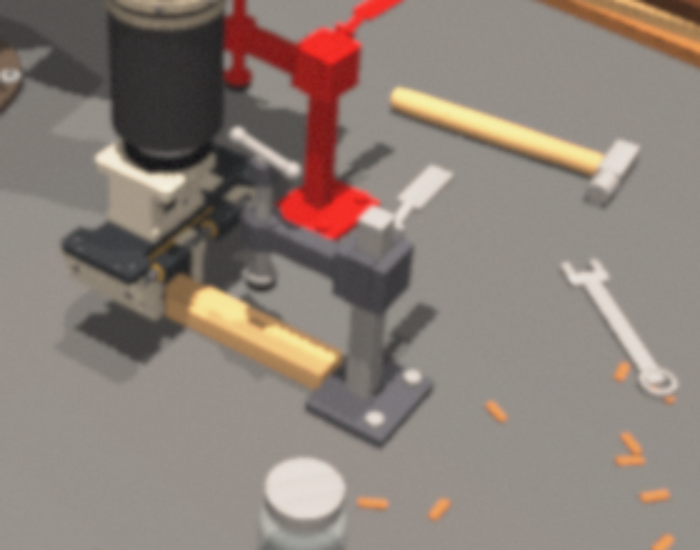

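The batten's end sits against the foot's front edge (around (335,370) in the crop), centred under the arm. I'll release, back off, and check from above.

```bash
python3 - <<'E'
from h import *
robot.move_gripper(.7)
robot.servo_line(C(-.215,0,tz(.006)),speed=.08);robot.servo_line(C(-.215,0,.2),speed=.25)
robot.goto([.67,-.02,.36],rot(190.5));print(robot.read_t())
im,d,KT=wrist("w6");P=cloud(d,KT);hsv=cv2.cvtColor(im,cv2.COLOR_RGB2HSV)
m=cv2.inRange(hsv,(14,60,100),(35,255,255));P[d==0]=np.nan
near=(np.hypot(P[...,0]-.5,P[...,1]+.02)<.2)&(abs(P[...,2]-.02)<.02)
Q=P[(m>0)&near];r=cv2.minAreaRect((Q[:,:2]*1000).astype(np.float32));print("batten",r,len(Q))
for nm,lo,hi,c,rad in(("handle",.197,.23,(.554,-.017),.06),("post",.18,.195,(.657,.002),.03),("lever",.15,.19,(.641,.0895),.035),("nose",.13,.15,(.554,-.017),.025)):
    q=P[(P[...,2]>lo)&(P[...,2]<hi)&(np.hypot(P[...,0]-c[0],P[...,1]-c[1])<rad)]
    print(nm,len(q),np.median(q,0).round(4),np.round(np.hstack(cv2.minAreaRect((q[:,:2]*1000).astype(np.float32))),1))
    if nm=="handle":
        q=q[q[:,2]>.2];c=q[:,:2]-q[:,:2].mean(0);v=np.linalg.svd(c,full_matrices=False)[2][0];print("handle yaw",np.degrees(np.arctan(v[1]/v[0])))
for y in(100.5,-79.5):
    for z in(.23,.09): print(y,z,robot.ik(C(0,.089,tz(z)),rot(y)))
for y in (0,45,90,135,180,225,270,315): q=robot.ik(C(-.105,0,tz(.15)),rot(y));print(y,None if q is None else round(q[5],1),end=' ')
E
```

```text
26.7917
batten ((525.0173950195312, -23.331424713134766), (210.98226928710938, 35.47814178466797), 10.693422317504883) 2651
handle 1080 [ 0.5533 -0.0172  0.2054] [554.5 -17.4  14.6  77.5  88.3]
handle yaw -2.173803160350559
post 452 [0.6565 0.0017 0.1873] [657.2   2.1  21.8  21.2  11.2]
lever 901 [0.6429 0.0794 0.1724] [643.1  79.4  21.3  49.3  10.7]
nose 327 [ 0.5609 -0.0244  0.1409] [560.6 -17.8  37.6  34.6  60.2]
100.5 0.23 [ 25.18440698  17.82430684  -2.73188941   0.         -69.44380375
 165.31559302]
100.5 0.09 [ 25.18440698  24.29481132 -12.60933251   0.         -53.09585617
 165.31559302]
-79.5 0.23 [ 25.18440698  17.82430684  -2.73188941   0.         -69.44380375
 -14.68440698]
-79.5 0.09 [ 25.18440698  24.29481132 -12.60933251   0.         -53.09585617
 -14.68440698]
0 71.5 45 116.5 90 161.5 135 -153.5 180 -108.5 225 -63.5 270 -18.5 315 26.5
```

View pics/w6.png

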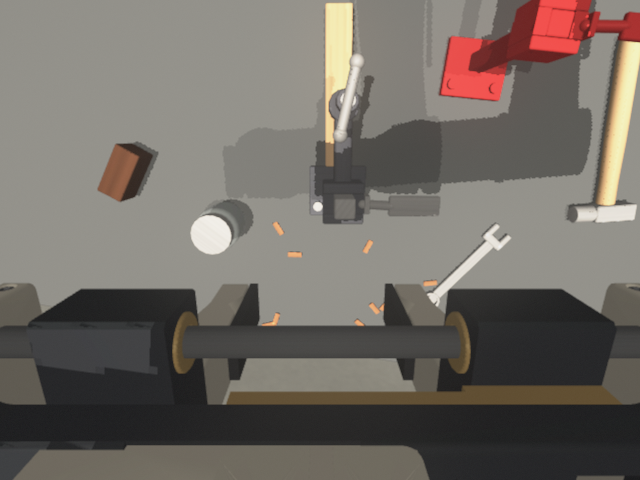

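The batten sits at (0.525, −0.023) with yaw 10.7°, within 1 mm of target. The picture shows it under the pad at (340,60), against the foot. Now the lever.

```bash
python3 - <<'E'
from h import *
robot.move_gripper(0.)
robot.goto(C(0,.090,tz(.23)),rot(100.5))
robot.servo_line(C(0,.090,tz(.18)),speed=.15);f0=np.mean([F() for _ in range(5)],0);print(robot.read_t(),f0.round(1))
z=.18
def g(): return (np.mean([F() for _ in range(5)],0)-f0)
for zz in(.165,.148,.13,.115):
    robot.servo_line(C(0,.090,tz(zz)),speed=.04);f=g();print(zz,f.round(1))
    if f[2]>30: break
z=zz
while z>.088 and f[2]<22:
    z-=.002;robot.servo_line(C(0,.090,tz(z)),speed=.03);f=g();print(round(z,4),f[2].round(1),end=' ')
print(robot.read_t());robot.dwell(.15);wrist("w7")
E
```

```text
32.1833 [-0.2 -0.7  0.7]
0.165 [1.5 4.2 4.8]
0.148 [3.1 4.3 3.6]
0.13 [1.5 2.9 4.1]
0.115 [-1.2 12.2 10.1]
0.113 10.3 0.111 10.4 0.109 10.1 0.107 9.4 0.105 9.8 0.103 9.1 0.101 9.2 0.099 11.8 0.097 19.1 0.095 24.6 36.9083
```

Force stayed at about 10 N while sliding and rose sharply near tip z ≈ 0.097, as predicted for pad contact. I'll let go and check.

```bash
python3 - <<'E'
from h import *
robot.servo_line(C(0,.090,tz(.16)),speed=.1);robot.servo_line(C(0,.090,tz(.24)),speed=.25)
robot.goto([.67,-.02,.34],rot(70));print(robot.read_t())
E
python3 - <<'E'
from h import *
robot.goto([.67,-.02,.34],rot(190.5));print(robot.read_t())
im,d,KT=wrist("w8");P=cloud(d,KT);hsv=cv2.cvtColor(im,cv2.COLOR_RGB2HSV)
m=cv2.inRange(hsv,(14,60,100),(35,255,255));P[d==0]=np.nan
near=(np.hypot(P[...,0]-.5,P[...,1]+.02)<.2)&(abs(P[...,2]-.02)<.02)
Q=P[(m>0)&near];print("batten",cv2.minAreaRect((Q[:,:2]*1000).astype(np.float32)),len(Q))
for nm,lo,hi,c,rad in(("handle",.135,.19,(.554,-.017),.06),("lever",.08,.16,(.641,.0895),.035),("nose",.07,.11,(.554,-.017),.025)):
    q=P[(P[...,2]>lo)&(P[...,2]<hi)&(np.hypot(P[...,0]-c[0],P[...,1]-c[1])<rad)]
    print(nm,len(q),np.median(q,0).round(4),np.round(np.hstack(cv2.minAreaRect((q[:,:2]*1000).astype(np.float32))),1))
    if nm=="handle":
        q=q[q[:,2]>np.median(q[:,2])-.004];c=q[:,:2]-q[:,:2].mean(0);v=np.linalg.svd(c,full_matrices=False)[2][0];print("handle yaw",np.degrees(np.arctan(v[1]/v[0])))
E
```

```text
39.1167
42.5917
batten ((527.7732543945312, -23.037548065185547), (205.470947265625, 35.877376556396484), 10.649718284606934) 1944
handle 1038 [ 0.5538 -0.0173  0.1557] [554.7 -17.1  21.2  76.4  80.9]
handle yaw -2.1596797629479187
lever 780 [0.6427 0.0792 0.1239] [643.2  79.6  22.   48.3   9.8]
nose 292 [ 0.5612 -0.0241  0.0915] [557.4 -16.8  40.1  32.9   6. ]
```

Handle, lever and nose all dropped about 49.5 mm, so the pad is on or almost on the batten and the lever is up. Next I grip the crossbar from above at its centre, check that I have the bar and not the hub, and start turning.

```bash
cat > turn.py <<'E'
from h import *
def fm(): return np.mean([F() for _ in range(5)],0)
def turn(y0,y1,z0,step=40):
    y=y0
    while y>y1+1e-6:
        y=max(y-step,y1); robot.goto(C(-.105,0,tz(z0-.008*(y0-y)/360)),rot(y))
        print(round(y),fm().round(1),np.round(robot.read_ft_torque(),2),round(robot.read_grip_width(),3),round(robot.read_t(),1))
E
python3 - <<'E'
from turn import *
y0=-2.2
robot.move_gripper(.4)
robot.goto(C(-.105,0,tz(.21)),rot(y0));print(robot.read_qpos()[5],fm().round(1),np.round(robot.read_ft_torque(),2),robot.read_t())
robot.servo_line(C(-.105,0,tz(.170)),speed=.12)
robot.servo_line(C(-.105,0,tz(.152)),speed=.05);print(fm().round(1))
robot.move_gripper(0.);print("w",robot.read_grip_width(),robot.read_finger_force(),fm().round(1),robot.read_t())
if robot.read_grip_width()<.2 and robot.read_grip_width()>.05: turn(y0,y0-40,.152,20)
E
```

```text
69.2951376903174 [-0.1 -0.4  0. ] [-0.09  0.18  0.03] 45.85
[-0.   0.4 -0.7]
w 0.10015495920937423 30.001141726970673 [-0.6  5.3  1.6] 47.4
-22 [-0.9  9.   2. ] [3.14 0.79 0.06] 0.101 47.8
-42 [-0.9 10.6  3.1] [4.   0.73 0.07] 0.097 48.2
```

```bash
python3 - <<'E'
from turn import *
y0=-42.2
turn(y0,-232,.152-.008*40/360,40)
E
```

```text
-82 [ 1.1 13.3  3.4] [ 4.77 -0.2   0.14] 0.101 49.0
-122 [ 3.9 10.7  1.3] [ 4.   -1.62  0.17] 0.103 49.7
-162 [8.1 5.6 1.2] [ 2.26 -2.73  0.12] 0.104 50.4
-202 [8.1 0.1 3.6] [ 0.15 -2.8   0.13] 0.104 51.1
-232 [ 5.9 -1.4  6. ] [-1.01 -2.06  0.09] 0.1 51.6
```

Grip stayed on the bar throughout. I'll re-grip half a turn back and add about 100° more, so it is really tight even if there was a gap at first.

```bash
python3 - <<'E'
from turn import *
z=.1485
robot.move_gripper(.4)
robot.servo_line(C(-.105,0,tz(.185)),speed=.15)
im,d=robot.grab_frame("scene");np.savez("s9.npz",im=im,d=d)
robot.goto(C(-.105,0,tz(.185)),rot(-52));print(robot.read_qpos()[5],robot.read_t())
robot.servo_line(C(-.105,0,tz(z)),speed=.08);print(fm().round(1))
robot.move_gripper(0.);w=robot.read_grip_width();print("w",w,robot.read_finger_force(),fm().round(1),robot.read_t())
if .05<w<.2: turn(-52,-152,z,34)
E
```

```text
19.501365017464437 55.425
[-0.6  0.4  0.7]
w 0.10466699670550926 30.65701201558113 [ 3.8  5.4 -2.4] 56.5917
-86 [4.5 4.1 1.9] [ 1.88 -1.3   0.18] 0.105 57.2
-120 [2.3 5.2 2.5] [ 1.97 -1.04  0.18] 0.102 57.8
-152 [2.7 5.9 5.2] [ 2.04 -0.78  0.18] 0.103 58.4
```

```bash
python3 - <<'E'
from h import *
robot.move_gripper(.4)
robot.servo_line(C(-.105,0,tz(.20)),speed=.15)
robot.goto([.67,-.02,.34],rot(190.5));print(robot.read_t(),F().round(1))
im,d,KT=wrist("w9");P=cloud(d,KT);hsv=cv2.cvtColor(im,cv2.COLOR_RGB2HSV)
m=cv2.inRange(hsv,(14,60,100),(35,255,255));P[d==0]=np.nan
near=(np.hypot(P[...,0]-.5,P[...,1]+.02)<.2)&(abs(P[...,2]-.02)<.02)
Q=P[(m>0)&near];print("batten",cv2.minAreaRect((Q[:,:2]*1000).astype(np.float32)),len(Q))
for nm,lo,hi,c,rad in(("handle",.135,.19,(.554,-.017),.06),("lever",.08,.16,(.641,.0895),.035),("nose",.07,.11,(.554,-.017),.025)):
    q=P[(P[...,2]>lo)&(P[...,2]<hi)&(np.hypot(P[...,0]-c[0],P[...,1]-c[1])<rad)]
    print(nm,len(q),np.median(q,0).round(4))
    if nm=="handle":
        q=q[q[:,2]>np.median(q[:,2])-.004];c=q[:,:2]-q[:,:2].mean(0);v=np.linalg.svd(c,full_matrices=False)[2][0];print("handle yaw",np.degrees(np.arctan(v[1]/v[0])))
E
```

```text
60.4667 [ 0.4 -0.4 -0.4]
batten ((526.1707153320312, -23.006359100341797), (205.78741455078125, 35.66771697998047), 10.748632431030273) 1570
handle 1027 [ 0.554  -0.0186  0.1517]
handle yaw 29.825347076078792
lever 778 [0.6432 0.0768 0.1358]
nose 367 [ 0.5648 -0.0217  0.0942]
```

The handle turned about 330° (5.8 rad). The arm backed up about 3 mm, as expected when tight; the lever is up, the batten hasn't moved, and the robot is clear. Handing in.

```bash
python3 -c "
from rig import robot
print(robot.job_done(),robot.read_t())"
```

```text
the job is handed in; nothing more can be done
the job is handed in; nothing more can be done
```

I handed the job in at about 61 s of the 72 s limit: the batten lies square under the pad against the foot, the lever is up, and the handle is turned about 330° clockwise; the pad force itself was not measured and no verdict came back.

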